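# Make the cracker burner ready and light it

## Robot

A 7-joint arm with a two-finger parallel gripper is mounted at the origin on the work surface. World frame = base frame: x ahead of the robot, y to its left, z up, the work surface at z = 0. Lengths are in m, angles in rad, forces in N, time in s.
With the tool pointing down it reaches from about 0.4 to 0.85 m from the base axis. Payload 10.4 kg.
Tool frame: the origin (TCP) lies between the finger pads; the fingertips stand 22 mm ahead of it and the grasp point (between the pads) lies 3 mm ahead of it (r.nose_length is the distance from the TCP to the fingertips, in m); z points along the fingers, y is the line along which they close (so a half turn about z gives the same grasp; the last joint's range is limited). The gripper opens to 87 mm and grips with 3 to 60 N. Pads are 19 mm wide; open, the fingers measure 117 mm over their backs; the gripper's body (75 mm by 190 mm) begins 51 mm behind the grasp point.
Start: joints at [1.2, 0.332, -0.065, 1.46, 0.022, 1.35, -0.088], TCP at [0.213, -0.588, 0.245] pointing down, gripper open.
Joint ranges: [-2.6, 2.6], [-0.5, 2.12], [-1.47, 1.34], [0.16, 2.42], [-1.27, 4.41], [0.06, 2.06], [-2.6, 2.6]. Speed limits (rad/s): [2.22, 2.22, 2.79, 2.79, 3.14, 3.14, 3.14].

## Interface

Orientations are given as a unit quaternion [x, y, z, w].
In Python, from bench import readout, cams, r gives the robot as it stands. The module is installed in compiled form; this text tells all that it offers.
- The arm moves only by the tool step_arm, never from a script. Its argument "deltas" is a list that holds one entry, the list of rows, each a list of 7 numbers: the turn, a rotation vector about the tool's x, y, z in rad, then the shift along the tool's x, y, z in m, then the opening in per cent of the stroke, from 0 (shut) to 100 (fully open). A call has 1 to 20 rows; each row is the pose to reach, as a shift and turn from the pose commanded when the call began, along the tool's axes at that moment; what a row does not reach only later rows make up. A row lasts 1/8 s, in which the tool goes at most 62.5 mm and 10.7 degrees, less where a joint would pass 70% of its speed; a pose out of reach is approached as far as the arm can. A call with a gripper value outside its range is refused whole. The fingers move at their own pace and stop on an object; "squeeze" is the grip in N (left out, the last holds). Time passes only in rows, so rows that repeat a pose let the fingers close. It gives the time, the measured TCP pose, the force, the opening and the grip force at its end, in the units of the state.
- readout.read_state(): the state, without advancing time (a new reading comes with each control period).
- cams.camera(name): name is "scene" or "side" or "wrist"; returns a dict with "img" (420x560x3 uint8, red, green, blue), "fx", "fy", "cx", "cy" (pixels), "origin" and "rotation" of the camera in the world; the wrist camera has in their place "T_tool_cam" (4x4, takes a point from camera to tool coordinates, whose origin is the TCP and whose axes are the flange's). Camera axes: x right, y up, looking along -z (the intrinsics and any distortion apply to the point x, -y, -z); pixel columns grow to the right and rows downward; lengths in m; the calibration is good to about 2 mm. A picture is of the moment at which its call begins: read the wrist's pose just before it. There is no depth.
- r.close_job(): hands the job in; it is judged then, once.
The state is a dict: "time": time; "joint_positions": joint angles; "joint_vel": joint speeds; "joint_torque": joint torques, N m; "ee_pos": TCP position; "eef_rot": TCP orientation; "ft_force": force on the tool from outside, world axes, zero at the start; "torque": the same for the moment, N m; "width": finger opening in m; "grip_force": force on a finger pad.
Only numpy, scipy, OpenCV 4.12 (cv2) and the standard library are available. Lean on these libraries where they do the work, as an engineer would, in place of code of your own. Each camera call takes 0.05 s, during which the arm holds its last target. There are 200 camera calls.

## Task

Get the small burner ready for baking: draw the locking pin out of the gas valve and hang it in the yellow notch, lift the cover off the rails and lay it flat on its sloped wooden rest, and lay every baking iron that is there flat across both rails, square to them, with its round head midway between the rails and its handle towards the robot. Only when all that is done, turn the red gas knob clockwise past its click, fully to the stop. Leave the other things on the bench where they are.

Things in the scene. Friction and masses are not known exactly. Their poses are not given: they have to be found in the camera images.
- burner: fixed green trough burner, 150 mm (x) by 310 mm (y). Origin: centre of its underside on the bench; z up, x away from the robot, yaw within 0.1 rad. Two steel rails run along y over its whole length, centred at x = -50 and +50 mm, 10 mm wide, tops 80 mm above the bench; open between them.
- cover_grip (a point): loose burner cover, 350 g: aluminium plate 130 (x) by 240 (y) by 5 mm with a black ridge handle in the middle of its top, 60 mm long (x), 16 mm wide (y), rising to 45 mm above the plate's underside. Point: middle of the ridge, 30 mm above the underside; z out of the plate's top. Starts flat on the rails, handle up.
- bed: sloped upper face of the fixed wooden cover rest, 150 (x) by 220 mm (y), rising 0.3 rad away from the robot. Origin: centre of the face, 35 mm above the bench; z normal to it, x up the slope. A lip stands 14 mm above its lower edge, inner side at x = -74 mm. The cover belongs on it handle up, plate flat on the face, centre on centre (within 30 mm), x along x.
- pin_mid (a point): loose locking pin, 90 mm long, 60 g, z up along it: steel shaft 10 mm across, 40 mm long at the bottom, then a collar 28 mm across, 5 mm thick, then an orange round grip 18 mm across, 45 mm tall. Point: on its axis at mid-length = top of the collar. Starts upright in the valve block's bore, collar on the block, where it blocks the knob's arm.
- bore (a point): mouth of the pin's bore in the top of the fixed grey valve block (120 x 150 mm, top 45 mm above the bench): 13 mm across, 45 mm deep, vertical.
- notch (a point): middle of the notch in the yellow fork on the robot's side of the valve block, at the fork's top, 75 mm above the bench. Slot 16 mm wide along this frame's x, open above, below (to the bench) and at its end 34 mm to -x, closed by a post 32 mm to +x. The pin hangs in it upright by its collar, shaft through the slot, within 16 mm of this point.
- knob_grip (a point): red gas knob on the valve block: bar handle 64 mm long (frame y), 18 mm wide (x), 38 mm tall, top 92 mm above the bench. Point: on the vertical turning axis, 77 mm above the bench. A flat arm runs on from the bar's +y end to 88 mm from the axis, its top 57 mm above the bench. The frame turns with the knob.
- knob (a joint): knob angle in rad: 0 off, grows clockwise seen from above, 1.57 at the on stop. Starts at 0. An over-centre spring pushes it back towards 0 until about 0.9 rad (up to 0.2 N m), then it clicks over and is driven to 1.57, where it stays.
- iron0_grip (a point): loose cast iron (may be absent), 450 g, flat underside, z up: round head 66 mm across, 20 mm thick; flat nose 30 mm wide to 90 mm from the head's centre (+x); orange-sleeved handle 18 mm wide to 110 mm (-x). Wooden grip ridge on the head, 56 mm long (x), 16 mm wide (y), top 64 mm above the underside. Point: middle of the ridge, over the head's centre, 46 mm above the underside.
- iron0_end (a point): free end of the handle of iron0, 110 mm from its head's centre, 7 mm above its underside.
- iron1_grip (a point): loose cast iron (may be absent), 450 g, flat underside, z up: round head 66 mm across, 20 mm thick; flat nose 30 mm wide to 90 mm from the head's centre (+x); orange-sleeved handle 18 mm wide to 110 mm (-x). Wooden grip ridge on the head, 56 mm long (x), 16 mm wide (y), top 64 mm above the underside. Point: middle of the ridge, over the head's centre, 46 mm above the underside.
- iron1_end (a point): free end of the handle of iron1, 110 mm from its head's centre, 7 mm above its underside.
- iron2_grip (a point): loose cast iron (may be absent), 450 g, flat underside, z up: round head 66 mm across, 20 mm thick; flat nose 30 mm wide to 90 mm from the head's centre (+x); orange-sleeved handle 18 mm wide to 110 mm (-x). Wooden grip ridge on the head, 56 mm long (x), 16 mm wide (y), top 64 mm above the underside. Point: middle of the ridge, over the head's centre, 46 mm above the underside.
- iron2_end (a point): free end of the handle of iron2, 110 mm from its head's centre, 7 mm above its underside.
- oil_jar: bystander: amber glass jar, 60 mm across, 100 mm tall; origin at its underside centre
- spray_can: bystander: yellow can, 60 mm across, 170 mm tall; origin at its underside centre
- basket: bystander: brown bowl-shaped basket, 140 mm across, 65 mm tall; origin at its underside centre
- oil_brush: bystander: brush 170 mm long lying flat; origin under its middle
- cup: bystander: blue cup, 70 mm across, 60 mm tall; origin at its underside centre
- tin: bystander: white tin, 76 mm across, 80 mm tall; origin at its underside centre
- brick: bystander: brick 210 x 100 x 60 mm lying flat; origin at its underside centre

How it is judged:
By the outcome, as a careful person would: the job done as asked, in the order asked, and still so for the second after the job is handed in, with the robot touching nothing.
Of iron0, iron1, iron2 only 2 to 3 are there at a start; the rules pass over those that are not, and their reading is None.
At some moment in a run one of iron0, iron1, iron2 may be knocked a few centimetres aside while the robot is not near it.
It also fails if it takes over 210 s, if anything falls off the work surface, if the arm or the gripper's body presses on something with over 40 N, if the wrist force passes 120 N, or if a joint passes its speed limit or range.

## Working session

There is one attempt and no reset: what is moved stays moved. The work goes in short steps, Python scripts to look and compute and a tool call to move; the robot and the scene stay as the last step left them, time stands still between calls to the robot, and variables do not carry over. Pictures are saved under pics/ and viewed, at most 14 in all, crops included, and the job is handed in when it is done.

Besides the shell and the picture viewer there is one more tool, called after "Call:" in YAML: its name, and indented under it one key for each argument. step_arm: Moves the arm, as the interface text tells. Its arguments: {"type":"object","properties":{"deltas":{"type":"array"},"squeeze":{"type":"number"}},"required":["deltas"]}

```bash
mkdir -p pics
cat > h.py <<'E'
import numpy as np, cv2
from scipy.spatial.transform import Rotation as R
from bench import readout, cams, r
def snap(n,f):
    s=readout.read_state(); c=cams.camera(n); np.save('pics/'+f+'.npy',{'s':s,'c':c},allow_pickle=True)
    cv2.imwrite('pics/'+f+'.png',c['img'][:,:,::-1]); return c
def load(f): return np.load('pics/'+f+'.npy',allow_pickle=True).item()
def cam(f):
    d=load(f);c=d['c']
    if 'origin' in c: return c,np.array(c['origin']),np.array(c['rotation'])
    T=np.array(c['T_tool_cam']);Q=R.from_quat(d['s']['eef_rot']).as_matrix()
    return c,Q@T[:3,3]+d['s']['ee_pos'],Q@T[:3,:3]
def pix(f,u,v,z):
    c,o,Q=cam(f)
    if Q.shape!=(3,3): Q=R.from_quat(Q).as_matrix()
    d=Q@np.array([(u-c['cx'])/c['fx'],-(v-c['cy'])/c['fy'],-1]); return o+d*(z-o[2])/d[2]
def proj(f,p):
    c,o,Q=cam(f); q=Q.T@(np.array(p)-o); return np.array([c['cx']+c['fx']*q[0]/-q[2], c['cy']-c['fy']*q[1]/-q[2]])
def crop(f,x0,y0,x1,y1,k,out):
    im=cv2.imread('pics/'+f+'.png')[y0:y1,x0:x1]; cv2.imwrite('pics/'+out+'.png',cv2.resize(im,None,fx=k,fy=k,interpolation=cv2.INTER_CUBIC))
def st():
    s=readout.read_state(); print(round(s['time'],2),np.round(s['ee_pos'],4),np.round(R.from_quat(s['eef_rot']).as_matrix(),3).tolist(),np.round(s['joint_positions'],2),np.round(s['ft_force'],1),s['width'],s['grip_force'])
E
python3 - <<'E'
from h import *
for n in ['scene','side','wrist']:
    c=snap(n,n+'0'); print({k:(np.round(v,3).tolist() if k!='img' else 0) for k,v in c.items()})
a=cv2.imread('pics/scene0.png');b=cv2.imread('pics/side0.png')
cv2.imwrite('pics/scene0b.png',cv2.resize(a,(800,600),interpolation=cv2.INTER_CUBIC));cv2.imwrite('pics/side0b.png',cv2.resize(b,(800,600),interpolation=cv2.INTER_CUBIC))
st()
E
```

```text
{'img': 0, 'fx': 429.573, 'fy': 429.573, 'cx': 279.668, 'cy': 208.693, 'origin': [1.295, -0.378, 0.838], 'rotation': [0.339, 0.226, 0.507, 0.76]}
{'img': 0, 'fx': 435.716, 'fy': 435.716, 'cx': 278.783, 'cy': 209.089, 'origin': [0.19, 0.893, 0.75], 'rotation': [-0.078, 0.469, 0.869, -0.139]}
{'img': 0, 'fx': 341.914, 'fy': 341.914, 'cx': 277.502, 'cy': 209.587, 'T_tool_cam': [[0.0, 0.952, 0.307, 0.084], [1.0, -0.001, 0.001, 0.0], [0.001, 0.307, -0.952, -0.139], [0.0, 0.0, 0.0, 1.0]]}
0.15 [ 0.2129 -0.5873  0.244 ] [[0.94, 0.341, -0.0], [0.341, -0.94, 0.001], [-0.0, -0.001, -1.0]] [ 1.2   0.33 -0.06  1.46  0.02  1.35 -0.09] [-0.2  0.9 -1. ] 0.08681476243634727 0.0
```

View pics/scene0b.png

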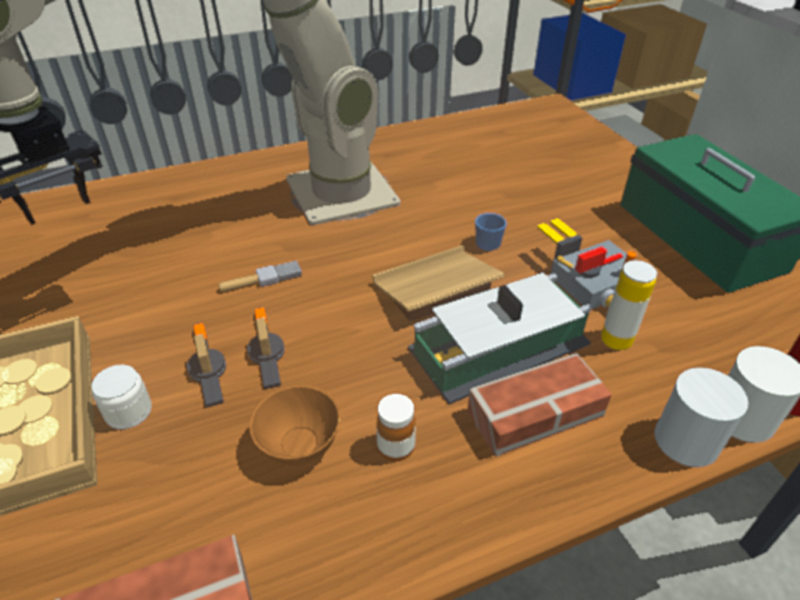

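View pics/side0b.png

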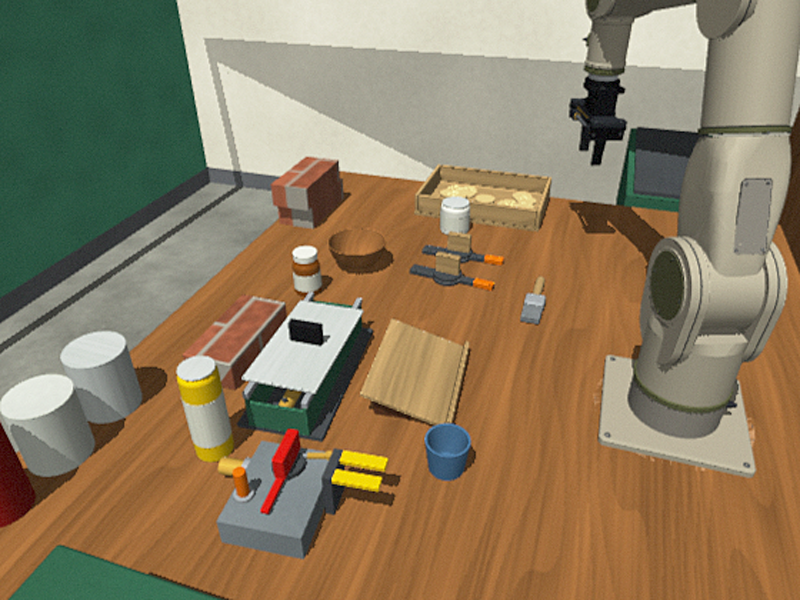

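The scene shows two irons (heads ~(206,362), (266,348) in the 800-px view), the burner with cover, the rest, the valve with pin, knob and fork, and the bystanders. The side view shows the same two irons (~(457,253), (448,275)).

Run:
```python
from h import *
k=.7
def P(f,n,u,v,z): print(f,n,np.round(pix(f,u*k,v*k,z),3))
for n,u,v,z in [('ironA grip top',203,338,.064),('A end',200,328,.012),('A nose',212,402,.01),('B grip top',263,320,.064),('B end',260,313,.012),('B nose',270,384,.01),('cover c0',433,308,.085),('c1',550,275,.085),('c2',587,318,.085),('c3',467,354,.085),('ridge top',510,290,.125),('bed lo-l',373,281,.013),('bed lo r',410,309,.013),('pin top',630,257,.095),('knob mid',592,258,.092),('forktips',541,223,.075),('forktips2',553,220,.075),('brick1',475,408,.06),('can top',639,268,.17),('jar top',396,408,.1),('cup',489,220,.06),('basket',295,425,.065),('arm end',620,257,.057)]: P('scene0',n,u,v,z)
for n,u,v,z in [('ironA ridge top',459,236,.064),('A end',503,260,.012),('A nose',424,248,.012),('B top',447,256,.064),('B end',493,286,.012),('B nose',412,269,.012),('c0',283,301,.085),('c1',362,307,.085),('c2',248,372,.085),('c3',314,391,.085),('ridge top',308,323,.125),('bed1',467,343,.025),('bed2',452,425,.025),('bed3',395,322,.058),('bed4',363,391,.058),('pin top',240,470,.095),('pincollar',242,492,.05),('knob hi end',292,433,.092),('knob lo end',277,470,.092),('arm end',265,512,.057),('fork tipA',387,461,.075),('tipB',381,484,.075),('can top',197,366,.17),('cup',447,433,.06)]: P('side0',n,u,v,z)
```

```text
scene0 ironA grip top [ 0.463 -0.407  0.064]
scene0 A end [ 0.378 -0.41   0.012]
scene0 A nose [ 0.565 -0.42   0.01 ]
scene0 B grip top [ 0.458 -0.299  0.064]
scene0 B end [ 0.38  -0.295  0.012]
scene0 B nose [ 0.564 -0.319  0.01 ]
scene0 cover c0 [ 0.568 -0.011  0.085]
scene0 c1 [0.569 0.236 0.085]
scene0 c2 [0.696 0.231 0.085]
scene0 c3 [ 0.692 -0.006  0.085]
scene0 ridge top [0.616 0.115 0.125]
scene0 bed lo-l [ 0.376 -0.056  0.013]
scene0 bed lo r [ 0.484 -0.019  0.013]
scene0 pin top [0.592 0.403 0.095]
scene0 knob mid [0.563 0.335 0.092]
scene0 forktips [0.403 0.323 0.075]
scene0 forktips2 [0.403 0.353 0.075]
scene0 brick1 [ 0.781 -0.035  0.06 ]
scene0 can top [0.694 0.319 0.17 ]
scene0 jar top [ 0.762 -0.162  0.1  ]
scene0 cup [0.331 0.237 0.06 ]
scene0 basket [ 0.707 -0.307  0.065]
scene0 arm end [0.548 0.424 0.057]
side0 ironA ridge top [ 0.472 -0.399  0.064]
side0 A end [ 0.365 -0.409  0.012]
side0 A nose [ 0.56  -0.409  0.012]
side0 B top [ 0.475 -0.297  0.064]
side0 B end [ 0.364 -0.287  0.012]
side0 B nose [ 0.558 -0.302  0.012]
side0 c0 [0.724 0.009 0.085]
side0 c1 [ 0.57  -0.018  0.085]
side0 c2 [0.68  0.219 0.085]
side0 c3 [0.556 0.228 0.085]
side0 ridge top [0.618 0.111 0.125]
side0 bed1 [ 0.369 -0.048  0.025]
side0 bed2 [0.342 0.173 0.025]
side0 bed3 [ 0.507 -0.027  0.058]
side0 bed4 [0.494 0.176 0.058]
side0 pin top [0.579 0.414 0.095]
side0 pincollar [0.583 0.415 0.05 ]
side0 knob hi end [0.545 0.328 0.092]
side0 knob lo end [0.533 0.396 0.092]
side0 arm end [0.532 0.44  0.057]
side0 fork tipA [0.401 0.32  0.075]
side0 tipB [0.396 0.362 0.075]
side0 can top [0.695 0.317 0.17 ]
side0 cup [0.338 0.227 0.06 ]
```

Call:
step_arm:
  deltas:
    - [[0,0,0.35,0.298,-0.155,-0.086,50],[0,0,0.35,0.298,-0.155,-0.086,50],[0,0,0.35,0.298,-0.155,-0.086,50],[0,0,0.35,0.298,-0.155,-0.086,50],[0,0,0.35,0.298,-0.155,-0.086,50],[0,0,0.35,0.298,-0.155,-0.086,50],[0,0,0.35,0.298,-0.155,-0.086,50],[0,0,0.35,0.298,-0.155,-0.086,50],[0,0,0.35,0.298,-0.155,-0.086,50]]

```text
time: 1.27
ee_pos: [0.4393, -0.3414, 0.3301]
eef_rot: [1.0, -0.002, -0.0, -0.0]
ft_force: [-0.6, -0.1, 0.4]
width: 0.0437
grip_force: 0.0
```

Run:
```python
from h import *
snap('wrist','w1');st();crop('w1',0,0,560,420,1.42,'w1b')
```

```text
1.32 [ 0.4395 -0.3413  0.3302] [[1.0, -0.004, -0.001], [-0.004, -1.0, 0.0], [-0.001, -0.0, -1.0]] [ 0.79  0.16 -0.24  1.5   0.04  1.49 -1.03] [-0.7 -0.1  0.6] 0.04377690469034242 0.0
```

View pics/w1b.png

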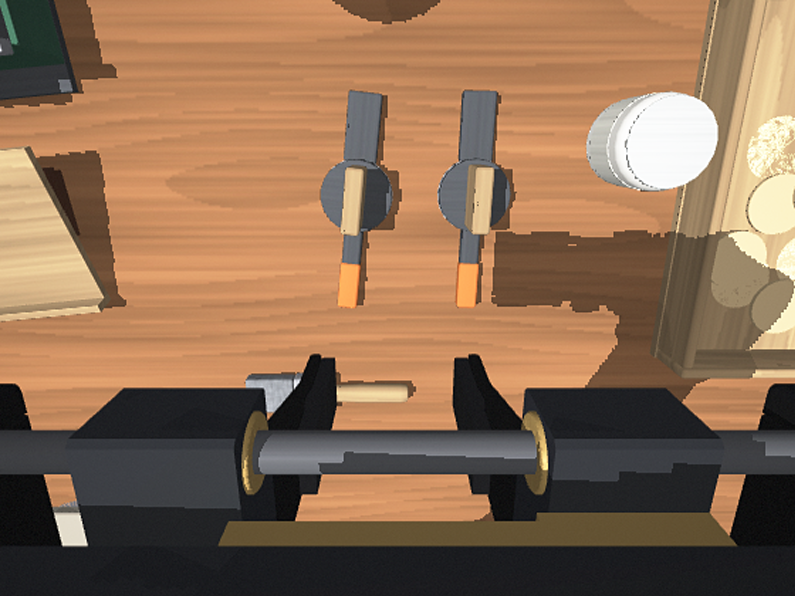

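The wrist view shows both irons: left ridge about (353,201), right ridge about (481,199), handles pointing towards the robot.

Call:
step_arm:
  deltas:
    - [[0,0,0,0.03,-0.44,-0.02,50],[0,0,0,0.03,-0.44,-0.02,50],[0,0,0,0.03,-0.44,-0.02,50],[0,0,0,0.03,-0.44,-0.02,50],[0,0,0,0.03,-0.44,-0.02,50],[0,0,0,0.03,-0.44,-0.02,50],[0,0,0,0.03,-0.44,-0.02,50],[0,0,0,0.03,-0.44,-0.02,50],[0,0,0,0.03,-0.44,-0.02,50],[0,0,0,0.03,-0.44,-0.02,50]]

```text
time: 2.58
ee_pos: [0.4716, 0.0977, 0.3503]
eef_rot: [1.0, -0.003, -0.0, 0.0]
ft_force: [-0.2, 0.2, -0.1]
width: 0.0433
grip_force: 0.0
```

Run:
```python
from h import *
snap('wrist','w2');st();crop('w2',0,0,560,420,1.42,'w2b')
```

```text
2.62 [0.4716 0.0979 0.3504] [[1.0, -0.005, -0.0], [-0.005, -1.0, -0.0], [-0.0, 0.0, -1.0]] [ 0.37  0.01 -0.67  1.62  0.01  1.52 -1.87] [-0.3 -0.5  1. ] 0.043683393966657186 0.0
```

Call:
step_arm:
  deltas:
    - [[0,0,0,0,-0.25,0,50],[0,0,0,0,-0.25,0,50],[0,0,0,0,-0.25,0,50],[0,0,0,0,-0.25,0,50],[0,0,0,0,-0.25,0,50],[0,0,0,0,-0.25,0,50],[0,0,0,0,-0.25,0,50]]

```text
time: 3.5
ee_pos: [0.473, 0.3477, 0.3507]
eef_rot: [1.0, -0.003, 0.0, 0.0]
ft_force: [0.2, 0.2, 0.2]
width: 0.0437
grip_force: 0.0
```

Run:
```python
from h import *
snap('wrist','w3');st();crop('w3',0,0,560,420,1.42,'w3b')
```

```text
3.55 [0.4729 0.3478 0.3508] [[1.0, -0.005, 0.001], [-0.005, -1.0, -0.001], [0.001, 0.001, -1.0]] [-0.05  0.32 -0.86  1.35  0.24  1.58 -2.46] [-0.  -0.9 -0.4] 0.04366794774660071 0.0
```

View pics/w2b.png

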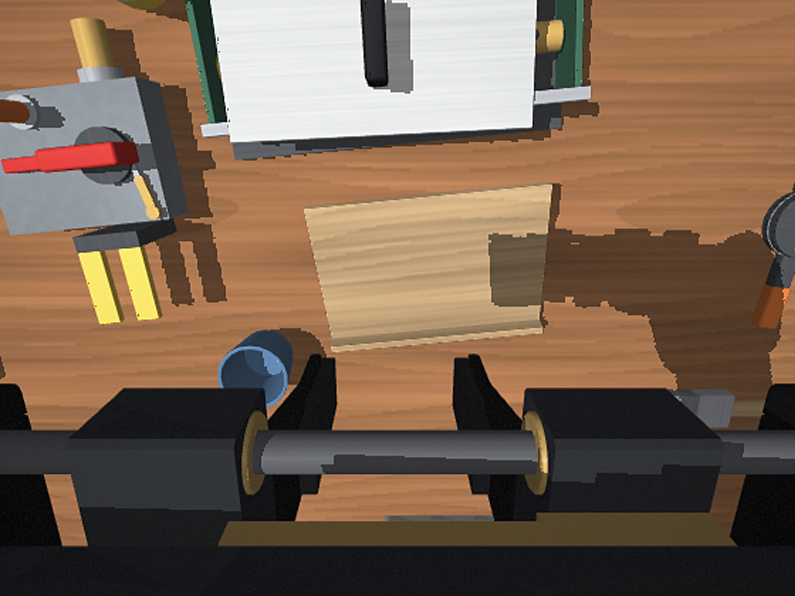

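View pics/w3b.png

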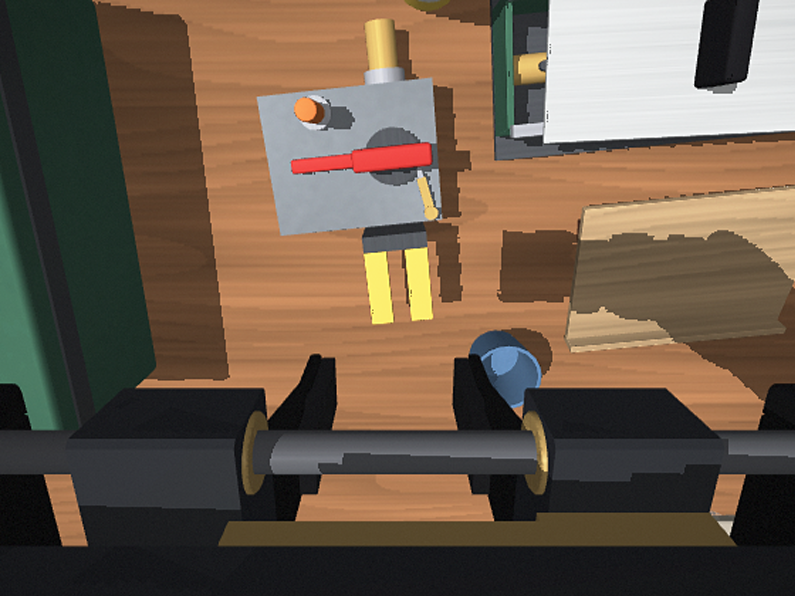

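w2 shows the rest (corners (304,208), (553,184), (543,331), (332,351)) and the cover; w3 shows the pin top (307,109), knob bar (352..431, ~156), arm tip (292,165) and fork prongs with slot between about (390,250) and (404,323).

Run:
```python
from h import *
k=1/1.42
def P(f,n,u,v,z): print(f,n,np.round(pix(f,u*k,v*k,z),4)[:2])
for n,u,v,z in [('pintop',307,108,.095),('collar',316,113,.05),('knob r end',431,153,.092),('knob l end',353,160,.092),('arm tip',292,166,.057),('slot back L',389,250,.075),('slot back R',404,249,.075),('slot front L',393,322,.075),('slot front R',411,321,.075),('prongL out',372,324,.075),('prongL out back',364,252,.075),('prongR out',433,318,.075),('prongR out back',427,247,.075),('blk tl',258,97,.045),('blk tr',432,78,.045),('blk br',440,217,.045),('blk bl',282,235,.045)]: P('w3',n,u,v,z)
for n,u,v,z in [('bed tl',304,208,.057),('tr',553,184,.057),('br base',543,331,.015),('bl base',333,349,.015),('ridge top near L',369,85,.125),('ridge top near r',387,82,.125),('ridge top L',362,0,.125),('cov near L',230,142,.085),('cov near R',533,125,.085),('rail L near',203,131,.08),('rail R near',589,91,.08)]: P('w2',n,u,v,z)
for n,u,v,z in [('B ridge a',345,168,.064),('b',364,169,.064),('c',360,234,.064),('d',342,233,.064),('A a',472,167,.064),('b',494,168,.064),('c',489,233,.064),('d',468,233,.064),('Bend',348,306,.014),('Aend',467,306,.014),('Bnose',367,92,.01),('Anose',480,92,.01)]: P('w1',n,u,v,z)
```

```text
w3 pintop [0.5814 0.4125]
w3 collar [0.5802 0.4126]
w3 knob r end [0.5481 0.3175]
w3 knob l end [0.5431 0.379 ]
w3 arm tip [0.5372 0.4346]
w3 slot back L [0.467  0.3514]
w3 slot back R [0.4678 0.3383]
w3 slot front L [0.4    0.3483]
w3 slot front R [0.4009 0.3319]
w3 prongL out [0.3981 0.3675]
w3 prongL out back [0.4653 0.3732]
w3 prongR out [0.4037 0.3118]
w3 prongR out back [0.4694 0.3183]
w3 blk tl [0.5935 0.4619]
w3 blk tr [0.6075 0.3143]
w3 blk br [0.4909 0.3048]
w3 blk bl [0.4751 0.4505]
w2 bed tl [0.4995 0.1766]
w2 tr [ 0.5192 -0.0415]
w2 br base [ 0.3647 -0.0589]
w2 bl base [0.3452 0.1627]
w2 ridge top near L [0.5925 0.1139]
w2 ridge top near r [0.5943 0.1014]
w2 ridge top L [0.644  0.1174]
w2 cov near L [0.5554 0.2269]
w2 cov near R [ 0.5669 -0.0125]
w2 rail L near [0.5638 0.2492]
w2 rail R near [ 0.5919 -0.0554]
w1 B ridge a [ 0.5025 -0.3025]
w1 b [ 0.5016 -0.3178]
w1 c [ 0.4487 -0.3133]
w1 d [ 0.4496 -0.2981]
w1 A a [ 0.5029 -0.4051]
w1 b [ 0.502  -0.4229]
w1 c [ 0.4491 -0.4218]
w1 d [ 0.4492 -0.4041]
w1 Bend [ 0.3675 -0.2959]
w1 Aend [ 0.367  -0.4139]
w1 Bnose [ 0.5639 -0.3187]
w1 Anose [ 0.5635 -0.4175]
```

Call:
step_arm:
  deltas:
    - [[0,0,-0.15,0.054,-0.033,0.0,50],[0,0,-0.3,0.107,-0.065,0.04,50],[0,0,-0.3,0.107,-0.065,0.1,50],[0,0,-0.3,0.107,-0.065,0.16,50],[0,0,-0.3,0.107,-0.065,0.21,50],[0,0,-0.3,0.107,-0.065,0.23,50],[0,0,-0.3,0.107,-0.065,0.25,50],[0,0,-0.3,0.107,-0.065,0.27,50],[0,0,-0.3,0.107,-0.065,0.27,50]]

```text
time: 4.68
ee_pos: [0.5788, 0.414, 0.0796]
eef_rot: [0.989, 0.148, -0.001, 0.0]
ft_force: [0.0, 0.0, 0.8]
width: 0.0435
grip_force: 0.0
```

Run:
```python
from h import *
snap('wrist','w4');st();crop('w4',100,0,460,320,1.85,'w4b')
```

```text
4.72 [0.5791 0.4145 0.0808] [[0.956, 0.293, 0.0], [0.293, -0.956, 0.0], [0.0, 0.0, -1.0]] [-0.19  0.78 -0.78  1.34  0.55  1.25 -2.27] [ 1.  -0.3  0.3] 0.0433665444585993 0.0
```

View pics/w4b.png

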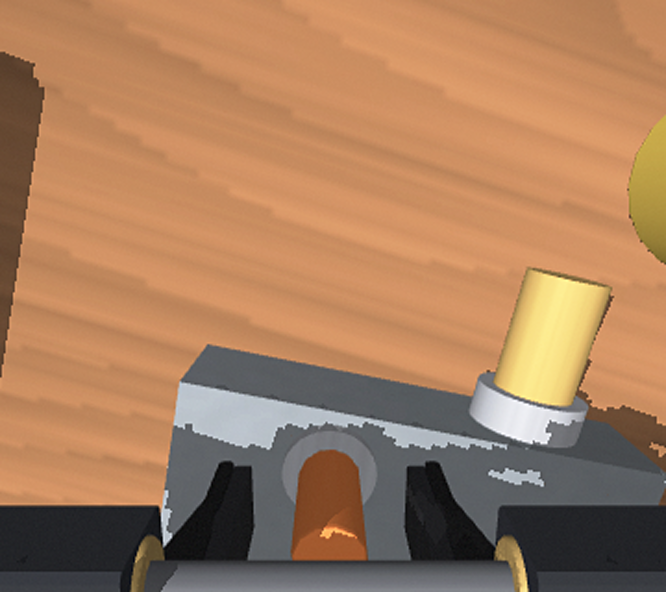

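Pin grip stands centred between the open fingers (~(330,500)). Close, lift, carry over the notch.

Call:
step_arm:
  deltas:
    - [[0,0,0,0,0,0,10],[0,0,0,0,0,0,10],[0,0,0,0,0,0,10],[0,0,0,0,0,0,10],[0,0,0,0,0,-0.03,10],[0,0,0,0,0,-0.07,10],[0,0,0,0,0,-0.12,10],[0,0,0,-0.04,0.007,-0.12,10],[0,0,0,-0.08,0.013,-0.12,10],[0,0,0,-0.12,0.02,-0.12,10],[0,0,0,-0.16,0.026,-0.12,10],[0,0,0,-0.16,0.026,-0.12,10],[0,0,0,-0.16,0.026,-0.12,10]]
  squeeze: 30

```text
time: 6.35
ee_pos: [0.4344, 0.3425, 0.2009]
eef_rot: [0.989, 0.148, 0.001, 0.0]
ft_force: [-0.1, 1.1, -0.4]
width: 0.0174
grip_force: 30.0
```

Run:
```python
from h import *
snap('scene','s5');snap('side','d5');snap('wrist','w5');st()
import cv2
a=cv2.imread('pics/s5.png')[120:270,340:480];b=cv2.imread('pics/d5.png')[240:390,130:330];w=cv2.imread('pics/w5.png')
f=lambda i,h:cv2.resize(i,None,fx=h/i.shape[0],fy=h/i.shape[0],interpolation=cv2.INTER_CUBIC)
A=f(a,290);B=f(b,290);W=f(w[0:320,60:500],290)
cv2.imwrite('pics/m5.png',np.vstack([np.hstack([A,B])[:, :640],np.hstack([W,np.zeros((290,700,3),np.uint8)])[:, :640]]))
```

```text
6.5 [0.4343 0.3429 0.2005] [[0.956, 0.293, -0.0], [0.293, -0.956, 0.001], [-0.0, -0.001, -1.0]] [ 0.05  0.35 -0.96  1.67  0.3   1.27 -2.24] [-0.6 -0.4 -2.2] 0.01729695962989788 30.004519284702837
```

View pics/m5.png

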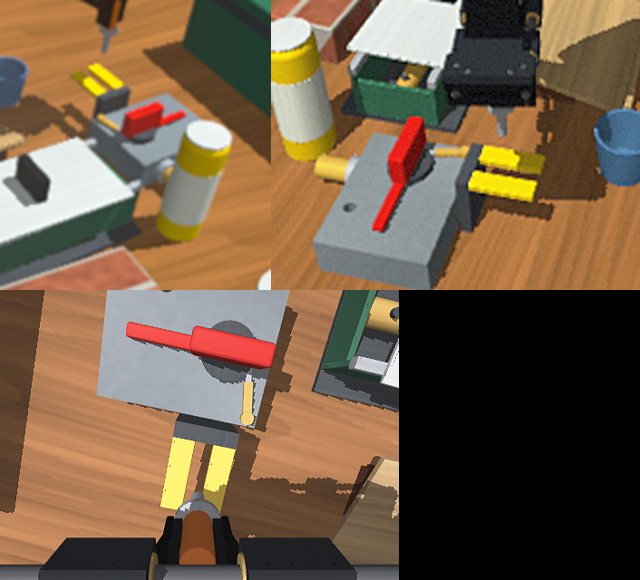

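Run:
```python
from h import *
p=[.4343,.3427,.1245]
print(proj('d5',p),(248.5,311.4),proj('s5',p),(394.3,146.9))
crop('w5',140,130,360,330,3,'w5c')
```

```text
Traceback (most recent call last):
  File "h.py", line 18, in proj
    c,o,Q=cam(f); q=Q.T@(np.array(p)-o); return np.array([c['cx']+c['fx']*q[0]/-q[2], c['cy']-c['fy']*q[1]/-q[2]])
                    ~~~^^~~~~~~~~~~~~~~
ValueError: matmul: Input operand 1 has a mismatch in its core dimension 0, with gufunc signature (n?,k),(k,m?)->(n?,m?) (size 3 is different from 4)
```

```bash
sed -i "s/return c,np.array(c\['origin'\]),np.array(c\['rotation'\])/return c,np.array(c['origin']),R.from_quat(c['rotation']).as_matrix()/" h.py
python3 - <<'E'
from h import *
p=[.4343,.3427,.1245]
print(proj('d5',p),(248.5,311.4),proj('s5',p),(394.3,146.9))
crop('w5',140,130,360,330,3,'w5c')
E
```

```text
[250.6796934  309.28764869] (248.5, 311.4) [392.80298459 146.48632965] (394.3, 146.9)
```

View pics/w5c.png

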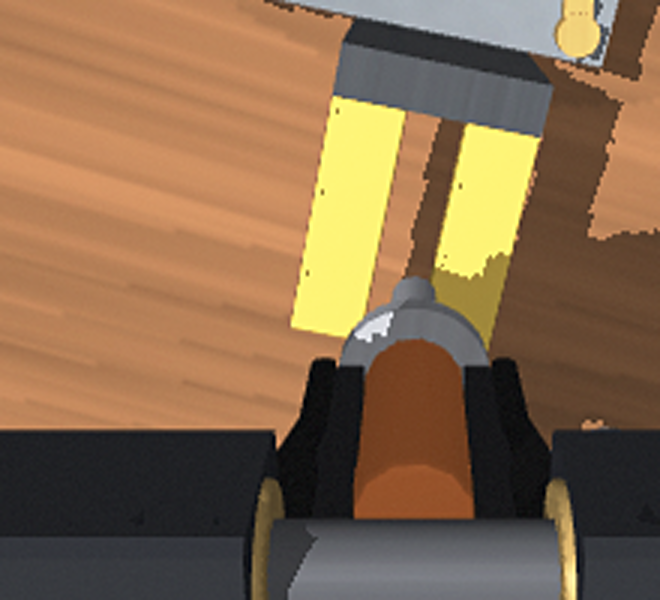

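The pin hangs shaft-down, tip at (414,290) in the crop; slot back edges (406,111), (463,124), prong outer tips (291,327), (490,347).

Run:
```python
from h import *
for n,u,v,z in [('bL',406,111,.075),('bR',463,124,.075),('oLf',291,327,.075),('oRf',490,347,.075),('oLb',333,97,.075),('oRb',540,138,.075),('inner L mid',380,240,.075),('inner R mid',437,252,.075),('shaft',414,290,.1245)]:
    print(n,np.round(pix('w5',140+u/3,130+v/3,z),4)[:2])
```

```text
bL [0.4661 0.3541]
bR [0.4672 0.3389]
oLf [0.3984 0.3671]
oRf [0.4089 0.3121]
oLb [0.464  0.3733]
oRb [0.4696 0.3184]
inner L mid [0.4302 0.3506]
inner R mid [0.4314 0.3348]
shaft [0.4369 0.343 ]
```

Call:
step_arm:
  deltas:
    - [[0,0,0,0,0,0.035,10],[0,0,0,0,0,0.05,10],[0,0,0,0,0,0.06,10],[0,0,0,0,0,0.06,10]]

```text
time: 7.0
ee_pos: [0.4336, 0.3427, 0.1403]
eef_rot: [0.989, 0.148, -0.0, 0.0]
ft_force: [0.5, 0.0, 0.4]
width: 0.0175
grip_force: 30.0
```

Call:
step_arm:
  deltas:
    - [[0,0,0,0,0,0.015,10],[0,0,0,0,0,0.028,10],[0,0,0,0,0,0.028,10]]

```text
time: 7.38
ee_pos: [0.4333, 0.3423, 0.1115]
eef_rot: [0.989, 0.148, -0.001, 0.0]
ft_force: [-0.4, 0.3, -0.9]
width: 0.0172
grip_force: 30.1
```

Call:
step_arm:
  deltas:
    - [[0,0,0,0,0,0,50],[0,0,0,0,0,0,50],[0,0,0,0,0,0,50],[0,0,0,0,0,-0.05,50],[0,0,0,0,0,-0.1,50],[0,0,0.12,0.023,0.055,-0.13,50],[0,0,0.24,0.046,0.11,-0.15,50],[0,0,0.24,0.068,0.166,-0.15,50],[0,0,0.24,0.091,0.222,-0.15,50],[0,0,0.24,0.114,0.277,-0.15,50],[0,0,0.24,0.114,0.277,-0.15,50],[0,0,0.24,0.114,0.277,-0.15,50]]

```text
time: 8.88
ee_pos: [0.6237, 0.1118, 0.2625]
eef_rot: [1.0, 0.029, -0.0, -0.0]
ft_force: [0.1, 0.0, 0.8]
width: 0.0437
grip_force: 0.0
```

Run:
```python
from h import *
snap('side','d6');snap('wrist','w6');st()
b=cv2.imread('pics/d6.png')[240:390,130:330];w=cv2.imread('pics/w6.png')
B=cv2.resize(b,(400,300),interpolation=cv2.INTER_CUBIC);W=cv2.resize(w,(400,300),interpolation=cv2.INTER_AREA)
cv2.imwrite('pics/m6.png',cv2.resize(np.hstack([B,W]),None,fx=1,fy=1))
```

```text
8.97 [0.6233 0.1129 0.2629] [[0.998, 0.06, 0.0], [0.06, -0.998, 0.0], [0.0, -0.0, -1.0]] [ 0.32  0.45 -0.79  1.38  0.32  1.44 -1.97] [-0.   2.   0.1] 0.04344317431919241 0.0
```

View pics/m6.png

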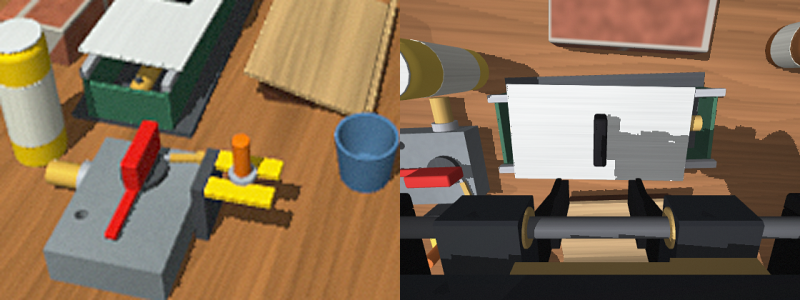

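Pin hangs upright in the notch; cover ridge is at about (601,140) in the montage, plate corners (512,85), (696,88), (694,180), (516,179).

Run:
```python
from h import *
for n,u,v,z in [('ridge far',600.5,114,.125),('ridge near',601,161,.125),('a',512,84,.085),('b',696,87,.085),('c',694,180,.085),('d',516,178,.085),('rail far L',489,98,.08),('rail far R',725,94,.08),('rail near R',715,165,.08)]:
    print(n,np.round(pix('w6',(u-400)*1.4,v*1.4,z),4)[:2])
```

```text
ridge far [0.6608 0.1119]
ridge near [0.6039 0.1078]
a [0.6852 0.2245]
b [ 0.6954 -0.0067]
c [ 0.5682 -0.0273]
d [0.556  0.2251]
rail far L [0.6654 0.2569]
rail far R [ 0.6888 -0.0476]
rail near R [ 0.5908 -0.055 ]
```

Call:
step_arm:
  deltas:
    - [[0,0,0,0.005,0.003,0.05,50],[0,0,0,0.005,0.003,0.1,50],[0,0,0,0.005,0.003,0.13,50],[0,0,0,0.005,0.003,0.152,50],[0,0,0,0.005,0.003,0.152,50],[0,0,0,0.005,0.003,0.152,10],[0,0,0,0.005,0.003,0.152,10],[0,0,0,0.005,0.003,0.152,10],[0,0,0,0.005,0.003,0.152,10]]
  squeeze: 45

```text
time: 10.1
ee_pos: [0.6293, 0.1091, 0.1111]
eef_rot: [1.0, 0.029, 0.0, -0.0]
ft_force: [-0.9, 1.6, 2.9]
width: 0.0156
grip_force: 45.0
```

Run:
```python
from h import *
st()
```

```text
10.1 [0.6293 0.1091 0.1111] [[0.998, 0.058, 0.001], [0.058, -0.998, 0.001], [0.001, -0.001, -1.0]] [ 0.3   0.58 -0.74  1.54  0.41  1.18 -2.03] [-0.9  1.6  2.9] 0.015600979448931426 44.9581922776604
```

Call:
step_arm:
  deltas:
    - [[0,0,0,0,0,-0.02,10],[0,0,0,0,0,-0.06,10],[0,0,0,0,0,-0.1,10],[0,0,0,-0.04,0.007,-0.1,10],[0.001,0.08,-0.01,-0.08,0.015,-0.1,10],[0.003,0.15,-0.02,-0.12,0.022,-0.1,10],[0.004,0.23,-0.03,-0.17,0.03,-0.1,10],[0.005,0.3,-0.035,-0.215,0.038,-0.08,10],[0.005,0.3,-0.035,-0.215,0.038,-0.04,10],[0.005,0.3,-0.035,-0.215,0.038,0.008,10],[0.005,0.3,-0.035,-0.215,0.038,0.008,10],[0.005,0.3,-0.035,-0.215,0.038,0.008,10]]

```text
time: 11.6
ee_pos: [0.4177, 0.0586, 0.1043]
eef_rot: [0.988, 0.046, 0.15, -0.007]
ft_force: [0.5, -1.1, -2.5]
width: 0.0155
grip_force: 45.0
```

Run:
```python
from h import *
snap('side','d7');st();snap('scene','s7')
a=cv2.imread('pics/s7.png')[110:270,200:420];b=cv2.imread('pics/d7.png')[190:350,150:370]
cv2.imwrite('pics/m7.png',cv2.resize(np.vstack([a,b]),None,fx=1.85,fy=1.85,interpolation=cv2.INTER_CUBIC))
```

```text
11.65 [0.4181 0.0585 0.1046] [[0.951, 0.093, 0.296], [0.089, -0.996, 0.027], [0.298, 0.0, -0.955]] [ 0.7  -0.2  -0.9   2.32 -0.2   0.66 -1.55] [ 0.1 -0.2 -3.5] 0.015264500209167869 44.950900906696916
```

View pics/m7.png

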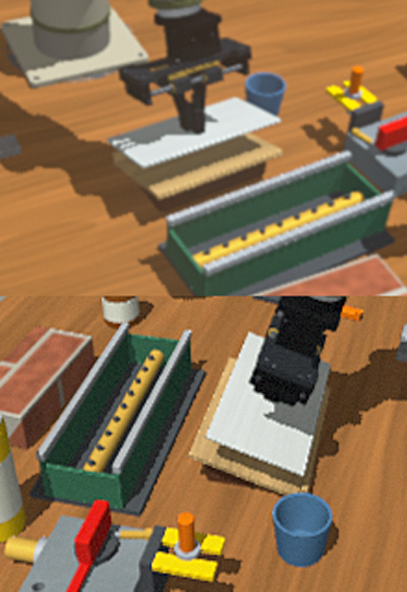

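The plate hovers parallel over the rest, centred within a centimetre.

Call:
step_arm:
  deltas:
    - [[0,0,0,0.002,-0.001,0.02,10],[0,0,0,0.002,-0.001,0.033,10],[0,0,0,0.002,-0.001,0.039,10],[0,0,0,0.002,-0.001,0.041,10],[0,0,0,0.002,-0.001,0.041,10]]

```text
time: 12.32
ee_pos: [0.4314, 0.0604, 0.0651]
eef_rot: [0.988, 0.046, 0.15, -0.006]
ft_force: [-3.5, -0.2, 2.2]
width: 0.0154
grip_force: 45.0
```

Call:
step_arm:
  deltas:
    - [[0,0,0,0,0,0.001,10],[0,0,0,0,0,0.001,50],[0,0,0,0,0,0.001,50],[0,0,0,0,0,0.001,50],[0,0,0,0,0,-0.03,50],[0,0,0,0,0,-0.08,50],[0,0,0,0,0,-0.13,50],[0,0,0,0,0,-0.18,50],[0,0,0,0,0,-0.18,50]]

```text
time: 13.45
ee_pos: [0.3785, 0.0566, 0.2385]
eef_rot: [0.987, 0.047, 0.151, -0.008]
ft_force: [-0.4, 1.2, -0.4]
width: 0.0435
grip_force: 0.0
```

Run:
```python
from h import *
st();snap('scene','s8')
```

```text
13.45 [0.3785 0.0566 0.2385] [[0.95, 0.095, 0.297], [0.091, -0.995, 0.03], [0.299, -0.001, -0.954]] [ 0.5  -0.5  -0.59  2.22 -0.32  1.05 -1.43] [-0.4  1.2 -0.4] 0.043517805665249605 0.0
```

Call:
step_arm:
  deltas:
    - [[-0.003,-0.06,0.02,0.03,0.03,-0.02,50],[-0.006,-0.12,0.04,0.05,0.08,-0.04,50],[-0.01,-0.18,0.06,0.054,0.13,-0.048,50],[-0.013,-0.24,0.08,0.054,0.19,-0.048,50],[-0.016,-0.303,0.095,0.054,0.25,-0.048,50],[-0.016,-0.303,0.095,0.054,0.31,-0.048,50],[-0.016,-0.303,0.095,0.054,0.362,-0.048,50],[-0.016,-0.303,0.095,0.054,0.362,-0.048,50],[-0.016,-0.303,0.095,0.054,0.362,-0.048,50]]

```text
time: 14.62
ee_pos: [0.4483, -0.3008, 0.2971]
eef_rot: [1.0, -0.001, -0.002, 0.0]
ft_force: [0.7, 0.5, 0.6]
width: 0.0437
grip_force: 0.0
```

Run:
```python
from h import *
snap('wrist','w9');st()
w=cv2.imread('pics/w9.png')[0:260,:];a=load('s8')['c']['img'][110:290,200:440,::-1]
W=cv2.resize(w,(800,371),interpolation=cv2.INTER_CUBIC);A=cv2.resize(a,None,fx=229/180,fy=229/180)
Z=np.zeros((229,800,3),np.uint8);Z[:,:A.shape[1]]=A
b=snap('scene','s9')['img'][190:310,100:280,::-1];b=cv2.resize(b,(343,229));Z[:,400:743]=b
cv2.imwrite('pics/m9.png',np.vstack([W,Z]))
```

```text
14.68 [ 0.4486 -0.3003  0.2975] [[1.0, -0.002, -0.003], [-0.002, -1.0, -0.001], [-0.003, 0.001, -1.0]] [ 0.8   0.14 -0.33  1.59  0.05  1.42 -1.11] [0.4 1.8 0.6] 0.04338494680829108 0.0
```

View pics/m9.png

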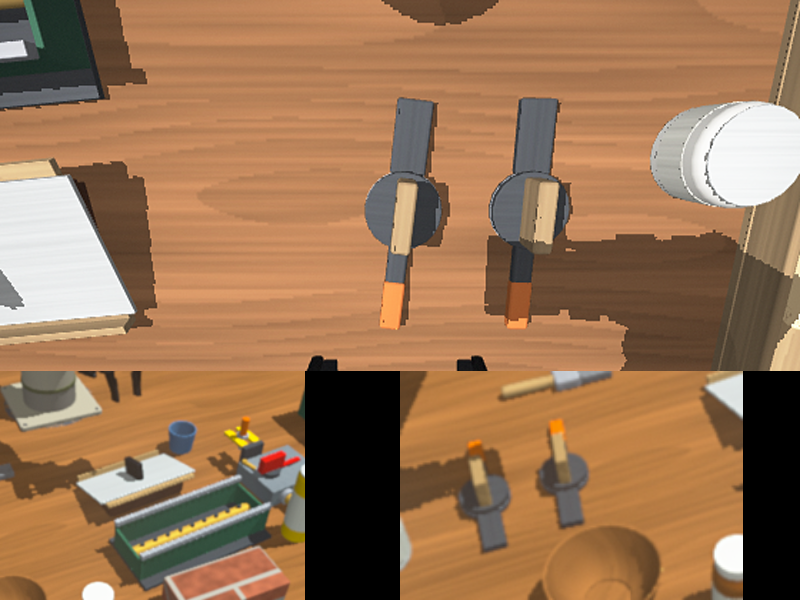

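The cover lies flat on the rest. Irons: left ridge top (404,217), handle end (391,327), nose (418,100); right ridge (546,216), end (517,327), nose (540,98).

Run:
```python
from h import *
for n,u,v,z in [('B far',407,180,.064),('B near',401,254,.064),('Bend',391,327,.014),('Bnose',418,100,.01),('B head L',365,211,.02),('B head R',441,213,.02),('A far',548,181,.064),('A near',541.5,250,.064),('Aend',517,327,.014),('Anose',540,98,.01)]:
    print(n,np.round(pix('w9',u*.7,v*.7,z),4)[:2])
```

```text
B far [ 0.5046 -0.3093]
B near [ 0.4486 -0.3049]
Bend [ 0.3682 -0.2962]
Bnose [ 0.5636 -0.3191]
B head L [ 0.4758 -0.2748]
B head R [ 0.474  -0.3392]
A far [ 0.5037 -0.4141]
A near [ 0.4515 -0.4139]
Aend [ 0.3679 -0.4129]
Anose [ 0.5649 -0.4178]
```

Call:
step_arm:
  deltas:
    - [[0,0,0.11,0.028,0.007,0.06,50],[0,0,0.11,0.028,0.007,0.12,50],[0,0,0.11,0.028,0.007,0.17,50],[0,0,0.11,0.028,0.007,0.21,50],[0,0,0.11,0.028,0.007,0.235,50],[0,0,0.11,0.028,0.007,0.249,50],[0,0,0.11,0.028,0.007,0.249,50],[0,0,0.11,0.028,0.007,0.249,10],[0,0,0.11,0.028,0.007,0.249,10],[0,0,0.11,0.028,0.007,0.249,10],[0,0,0.11,0.028,0.007,0.249,10]]
  squeeze: 50

```text
time: 16.1
ee_pos: [0.4762, -0.3082, 0.0493]
eef_rot: [0.998, -0.056, -0.001, 0.001]
ft_force: [-0.2, 4.1, 6.0]
width: 0.016
grip_force: 50.0
```

Run:
```python
from h import *
st()
```

```text
16.1 [ 0.4762 -0.3082  0.0493] [[0.994, -0.112, -0.002], [-0.112, -0.994, -0.001], [-0.002, 0.002, -1.0]] [ 0.75  0.42 -0.31  1.8   0.16  0.95 -1.31] [-0.2  4.1  6. ] 0.01597541893287774 49.99716682888675
```

Call:
step_arm:
  deltas:
    - [[0,0,0,0,0,-0.03,10],[0,0,0,0,0,-0.08,10],[0,0,0,0,0,-0.14,10],[0,0,-0.1,-0.003,-0.05,-0.18,10],[0,0,-0.2,-0.006,-0.11,-0.2,10],[0,0,-0.2,-0.009,-0.17,-0.22,10],[0,0,-0.2,-0.012,-0.23,-0.24,10],[0,0,-0.2,-0.015,-0.29,-0.26,10],[0,0,-0.2,-0.018,-0.35,-0.28,10],[0,0,-0.2,-0.022,-0.408,-0.281,10],[0,0,-0.2,-0.022,-0.408,-0.281,10],[0,0,-0.2,-0.022,-0.408,-0.281,10]]

```text
time: 17.6
ee_pos: [0.5003, 0.099, 0.328]
eef_rot: [0.999, 0.044, -0.002, 0.001]
ft_force: [0.3, -1.0, -6.7]
width: 0.0154
grip_force: 50.0
```

Run:
```python
from h import *
snap('wrist','w10');st();snap('side','d10');snap('scene','s10')
crop('w10',0,0,560,420,1.42,'w10b')
```

```text
17.65 [0.5005 0.0982 0.3281] [[0.996, 0.086, -0.004], [0.086, -0.996, -0.003], [-0.005, 0.003, -1.0]] [ 0.36  0.1  -0.69  1.59  0.06  1.48 -1.81] [ 0.5 -0.8 -5.9] 0.015282449340977253 49.99864055735998
```

View pics/w10b.png

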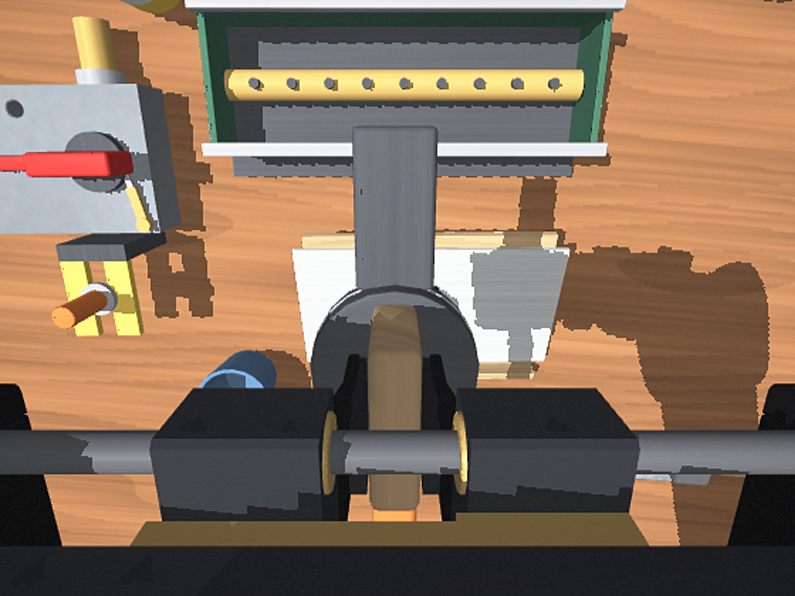

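Rails in w10: near rail rows 143–156, columns 202–607; far rail's near edge row 9; iron nose tip at (396,127), square to the rails.

Run:
```python
from h import *
k=1/1.42
g=lambda u,v,z:pix('w10',u*k,v*k,z)
a,b=g(202,150,.08),g(607,149.5,.08); c,d=g(187,9,.08),g(625,9,.08)
print(a,b,c,d)
z=load('w10')['s']['ee_pos'][2]-.0493+.01
n=g(396,127,z);m=g(396,285,z); print(n,m)
s=load('w10')['s'];M=R.from_quat(s['eef_rot']).as_matrix()
for p in (a,b,c,d,n,m): print(np.round(M.T@(p-s['ee_pos']),4))
```

```text
[0.56356346 0.2504865  0.08      ] [ 0.59097766 -0.05717088  0.08      ] [0.65792856 0.25762555 0.08      ] [ 0.68501766 -0.04862209  0.08      ]
[0.58859395 0.10554544 0.28869989] [0.5316929  0.10046846 0.28869989]
[ 0.0774 -0.146   0.2473]
[0.0779 0.1628 0.248 ]
[ 0.172  -0.1449  0.2468]
[0.1723 0.1625 0.2476]
[0.0887 0.0011 0.0389]
[0.0316 0.0012 0.0392]
```

Call:
step_arm:
  deltas:
    - [[0,0,0,0.045,-0.016,0.03,10],[0,0,0,0.09,-0.032,0.06,10],[0,0,0,0.128,-0.046,0.1,10],[0,0,0,0.128,-0.046,0.14,10],[0,0,0,0.128,-0.046,0.17,10],[0,0,0,0.128,-0.046,0.185,10],[0,0,0,0.128,-0.046,0.194,10],[0,0,0,0.128,-0.046,0.197,10],[0,0,0,0.128,-0.046,0.198,10],[0,0,0,0.128,-0.046,0.198,10]]

```text
time: 19.0
ee_pos: [0.6239, 0.1561, 0.1312]
eef_rot: [0.999, 0.043, -0.001, 0.001]
ft_force: [0.1, -0.3, -5.0]
width: 0.0159
grip_force: 50.0
```

Run:
```python
from h import *
st()
```

```text
19.0 [0.6239 0.1561 0.1312] [[0.996, 0.087, -0.002], [0.087, -0.996, -0.002], [-0.002, 0.002, -1.0]] [ 0.17  0.54 -0.66  1.51  0.35  1.21 -2.03] [ 0.1 -0.3 -5. ] 0.015880602854153117 50.00030265144687
```

Call:
step_arm:
  deltas:
    - [[0,0,0,0,0,0.0015,10],[0,0,0,0,0,0.0025,10],[0,0,0,0,0,0.0025,50],[0,0,0,0,0,0.0025,50],[0,0,0,0,0,0.0025,50],[0,0,0,0,0,-0.03,50],[0,0,0,0,0,-0.08,50],[0,0,0,0,0,-0.12,50],[0,0,0.03,-0.024,0.06,-0.15,50],[0,0,0.06,-0.048,0.118,-0.169,50],[0,0,0.1,-0.072,0.176,-0.169,50],[0,0,0.1,-0.096,0.234,-0.169,50],[0,0,0.1,-0.12,0.292,-0.169,50],[0,0,0.1,-0.144,0.35,-0.169,50],[0,0,0.1,-0.168,0.408,-0.169,50],[0,0,0.1,-0.192,0.466,-0.169,50],[0,0,0.1,-0.222,0.539,-0.169,50],[0,0,0.1,-0.222,0.539,-0.169,50],[0,0,0.1,-0.222,0.539,-0.169,50]]

```text
time: 21.38
ee_pos: [0.4482, -0.4024, 0.3005]
eef_rot: [1.0, -0.009, -0.002, 0.001]
ft_force: [0.3, 0.0, -0.1]
width: 0.0436
grip_force: 0.0
```

Run:
```python
from h import *
snap('wrist','w11');st()
w=cv2.imread('pics/w11.png')[0:260,:]
W=cv2.resize(w,(800,371),interpolation=cv2.INTER_CUBIC)
Z=np.zeros((229,800,3),np.uint8)
b=snap('scene','s11')['img'][160:310,100:440,::-1];b=cv2.resize(b,(519,229));Z[:,:519]=b
b=snap('side','d11')['img'][195:345,150:330,::-1];b=cv2.resize(b,(275,229));Z[:,522:797]=b
cv2.imwrite('pics/m11.png',np.vstack([W,Z]))
```

```text
21.43 [ 0.4495 -0.4003  0.3008] [[1.0, -0.014, -0.003], [-0.014, -1.0, -0.002], [-0.003, 0.002, -1.0]] [ 0.96  0.29 -0.39  1.42  0.11  1.46 -1.01] [ 0.8  1.3 -0.2] 0.04347251197355906 0.0
```

View pics/m11.png

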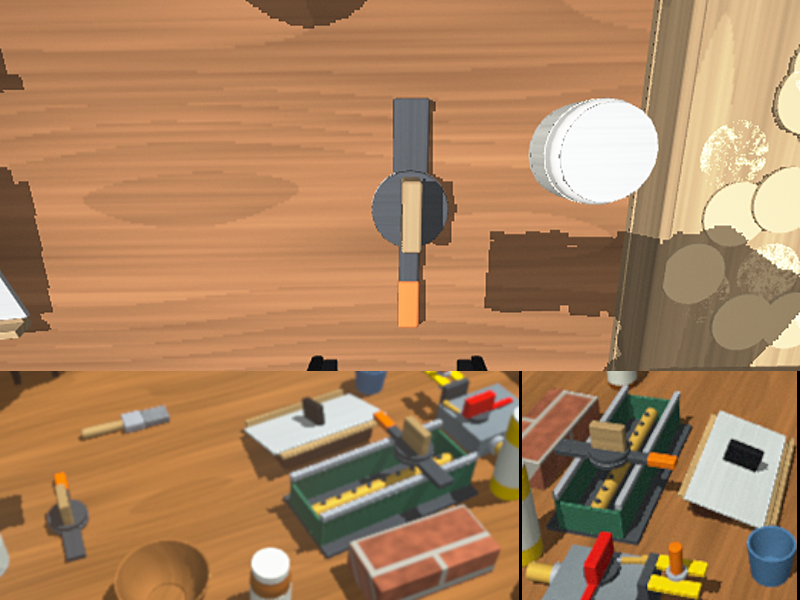

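Left iron lies across the rails, square. The remaining iron: ridge top mid (412,217), handle end (409,326), nose (412,98).

Run:
```python
from h import *
s=load('w11')['s'];M=R.from_quat(s['eef_rot']).as_matrix()
for n,u,v,z in [('far',412.5,181,.064),('near',411.5,252,.064),('end',409,326,.014),('nose',412.5,98,.01),('headL',371,209,.02),('headR',449,209,.02)]:
    p=pix('w11',u*.7,v*.7,z); print(n,np.round(p,4)[:2],np.round(M.T@(p-s['ee_pos']),4))
```

```text
far [ 0.5032 -0.4164] [0.0561 0.0125 0.2363]
near [ 0.4489 -0.4153] [0.0018 0.0123 0.2365]
end [ 0.3674 -0.4139] [-0.0796  0.0122  0.2869]
nose [ 0.5649 -0.4186] [0.1181 0.0135 0.2901]
headL [ 0.4771 -0.3823] [ 0.0296 -0.0212  0.2804]
headR [ 0.4759 -0.4488] [0.0296 0.0453 0.2805]
```

Call:
step_arm:
  deltas:
    - [[0,0,0.006,0.029,0.0125,0.06,50],[0,0,0.006,0.029,0.0125,0.12,50],[0,0,0.006,0.029,0.0125,0.17,50],[0,0,0.006,0.029,0.0125,0.21,50],[0,0,0.006,0.029,0.0125,0.235,50],[0,0,0.006,0.029,0.0125,0.2515,50],[0,0,0.006,0.029,0.0125,0.2515,50],[0,0,0.006,0.029,0.0125,0.2515,10],[0,0,0.006,0.029,0.0125,0.2515,10],[0,0,0.006,0.029,0.0125,0.2515,10],[0,0,0.006,0.029,0.0125,0.2515,10]]

```text
time: 22.9
ee_pos: [0.4781, -0.4138, 0.0501]
eef_rot: [1.0, -0.01, -0.001, 0.002]
ft_force: [-0.2, -1.3, 2.3]
width: 0.0158
grip_force: 50.0
```

Run:
```python
from h import *
st()
```

```text
22.9 [ 0.4781 -0.4138  0.0501] [[1.0, -0.019, -0.002], [-0.019, -1.0, -0.003], [-0.002, 0.003, -1.0]] [ 0.92  0.54 -0.36  1.62  0.22  1.02 -1.1 ] [-0.2 -1.3  2.3] 0.01580744615993003 49.99837860998525
```

Call:
step_arm:
  deltas:
    - [[0,0,0,0,0,-0.03,10],[0,0,0,0,0,-0.08,10],[0,0,0,0,0,-0.14,10],[0,0,-0.05,0.016,-0.05,-0.18,10],[0,0,-0.1055,0.032,-0.1,-0.2,10],[0,0,-0.1055,0.051,-0.16,-0.2,10],[0,0,-0.1055,0.07,-0.22,-0.2,10],[0,0,-0.1055,0.089,-0.28,-0.2,10],[0,0,-0.1055,0.108,-0.34,-0.2,10],[0,0,-0.1055,0.127,-0.4,-0.2,10],[0,0,-0.1055,0.147,-0.463,-0.2,10],[0,0,-0.1055,0.147,-0.463,-0.17,10],[0,0,-0.1055,0.147,-0.463,-0.13,10],[0,0,-0.1055,0.147,-0.463,-0.1,10],[0,0,-0.1055,0.147,-0.463,-0.09,10],[0,0,-0.1055,0.147,-0.463,-0.086,10],[0,0,-0.1055,0.147,-0.463,-0.086,10]]

```text
time: 25.02
ee_pos: [0.6344, 0.0471, 0.1351]
eef_rot: [0.999, 0.043, -0.001, 0.001]
ft_force: [0.4, -0.2, -3.4]
width: 0.0159
grip_force: 50.0
```

Run:
```python
from h import *
st()
```

```text
25.02 [0.6344 0.0471 0.1351] [[0.996, 0.086, -0.002], [0.086, -0.996, -0.002], [-0.002, 0.002, -1.0]] [ 0.31  0.51 -0.6   1.53  0.3   1.2  -1.83] [ 0.4 -0.2 -3.4] 0.015868258368997752 49.99524830840528
```

Call:
step_arm:
  deltas:
    - [[0,0,0,0,0,0.004,10],[0,0,0,0,0,0.0058,10],[0,0,0,0,0,0.0058,50],[0,0,0,0,0,0.0058,50],[0,0,0,0,0,0.0058,50],[0,0,0,0,0,-0.03,50],[0,0,0,0,0,-0.08,50],[0,0,0,0,0,-0.13,50],[0,0,-0.18,-0.007,-0.034,-0.165,50],[0,0,-0.36,-0.014,-0.068,-0.165,50],[0,0,-0.54,-0.021,-0.102,-0.165,50],[0,0,-0.72,-0.028,-0.137,-0.165,50],[0,0,-0.9,-0.035,-0.171,-0.165,50],[0,0,-1.08,-0.042,-0.205,-0.165,50],[0,0,-1.26,-0.049,-0.24,-0.165,50],[0,0,-1.44,-0.056,-0.274,-0.165,50],[0,0,-1.568,-0.062,-0.307,-0.165,50],[0,0,-1.568,-0.062,-0.307,-0.165,50],[0,0,-1.568,-0.062,-0.307,-0.165,50]]

```text
time: 27.4
ee_pos: [0.5465, 0.3472, 0.2986]
eef_rot: [0.678, 0.735, -0.002, -0.0]
ft_force: [-0.3, -0.6, 0.1]
width: 0.0436
grip_force: 0.0
```

Run:
```python
from h import *
snap('wrist','w12');st()
w=cv2.imread('pics/w12.png');W=cv2.resize(w,(400,300),interpolation=cv2.INTER_AREA)
Z=np.zeros((600,800,3),np.uint8); Z[:300,:400]=W
def put(n,f,x0,y0,x1,y1,k,ox,oy):
    i=snap(n,f)['img'][y0:y1,x0:x1,::-1]; i=cv2.resize(i,None,fx=k,fy=k,interpolation=cv2.INTER_CUBIC); h,w=min(i.shape[0],600-oy),min(i.shape[1],800-ox); Z[oy:oy+h,ox:ox+w]=i[:h,:w]
put('scene','s12',260,150,440,300,2,400,0)
put('side','d12',140,190,340,340,2,400,300)
i=cv2.imread('pics/s12.png')[110:320,0:290];i=cv2.resize(i,(400,290));Z[305:595,:400]=i
cv2.imwrite('pics/m12.png',Z)
```

```text
27.45 [0.5468 0.3467 0.2986] [[-0.081, 0.997, -0.003], [0.997, 0.081, -0.003], [-0.003, -0.003, -1.0]] [ 0.    0.53 -0.97  1.27  0.43  1.56 -0.82] [-0.2 -0.   0.5] 0.04352582947119088 0.0
```

View pics/m12.png

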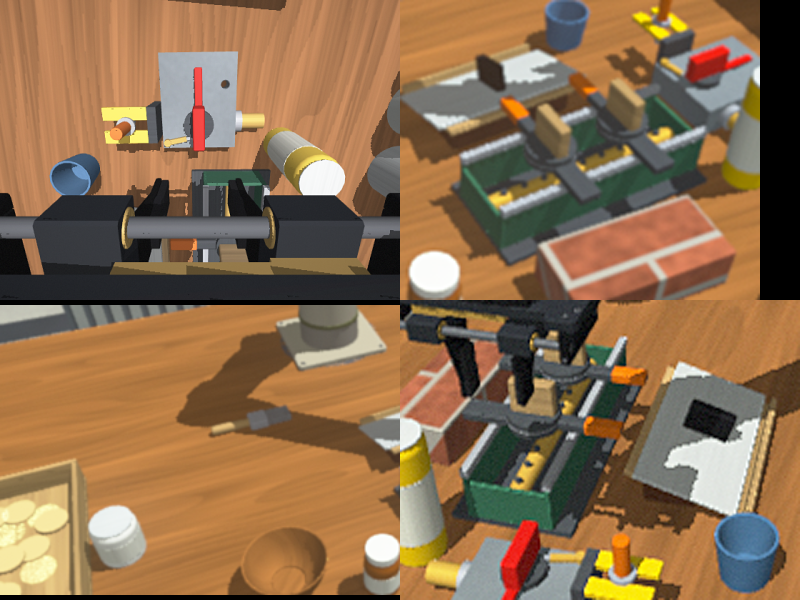

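Both irons lie square across the rails with handles to the robot, the cover is on its rest, the pin hangs in the fork, and no other iron is around. In the wrist view the knob bar is vertical at column ~199 (arm end row 68, bar step ~97).

Run:
```python
from h import *
s=load('w12')['s'];M=R.from_quat(s['eef_rot']).as_matrix();im=load('w12')['c']['img'].astype(int)
m=(im[...,0]>120)&(im[...,1]<90)&(im[...,2]<90); m[:,:240]=0; m[:,320:]=0; m[230:]=0
for v in range(90,215,6):
    x=np.where(m[v])[0]
    if len(x): print(v,x.min(),x.max(),im[v,(x.min()+x.max())//2])
for y in (.379,.3175): print(proj('w12',[.5431 if y>.35 else .5481,y,.092]))
```

```text
96 272 282 [249  79  77]
102 272 282 [248  79  76]
108 272 282 [247  77  75]
114 272 282 [248  76  74]
120 272 282 [247  77  74]
126 272 282 [247  76  71]
132 273 282 [247  75  71]
138 273 282 [246  74  71]
144 273 282 [246  72  70]
150 270 285 [174  46  44]
156 270 286 [246  73  70]
162 270 286 [247  75  71]
168 270 286 [246  73  70]
174 270 286 [247  74  71]
180 270 286 [246  73  69]
186 270 286 [246  73  70]
192 270 286 [246  73  70]
198 270 286 [246  71  69]
204 271 286 [245  71  69]
210 271 285 [229  58  57]
[278.3416581 153.6684793]
[278.23535264 211.70766463]
```

Call:
step_arm:
  deltas:
    - [[0,0,0,0.0025,-0.001,0.06,50],[0,0,0,0.0025,-0.001,0.12,50],[0,0,0,0.0025,-0.001,0.17,50],[0,0,0,0.0025,-0.001,0.2,50],[0,0,0,0.0025,-0.001,0.2125,50],[0,0,0,0.0025,-0.001,0.2125,50],[0,0,0,0.0025,-0.001,0.2125,10],[0,0,0,0.0025,-0.001,0.2125,10],[0,0,0,0.0025,-0.001,0.2125,10],[0,0,0,0.0025,-0.001,0.2125,10]]
  squeeze: 30

```text
time: 28.8
ee_pos: [0.546, 0.3501, 0.087]
eef_rot: [0.677, 0.736, 0.0, 0.0]
ft_force: [7.2, 3.3, -2.7]
width: 0.0177
grip_force: 30.0
```

Run:
```python
from h import *
st()
```

```text
28.8 [0.546  0.3501 0.087 ] [[-0.083, 0.997, 0.001], [0.997, 0.083, -0.0], [-0.0, 0.001, -1.0]] [-0.01  0.68 -0.89  1.53  0.55  1.2  -0.91] [ 7.2  3.3 -2.7] 0.017694288205605146 29.970568916760385
```

Call:
step_arm:
  deltas:
    - [[0,0,0.1,0,0.001,0,10],[0,0,0.25,0,0.001,0,10],[0,0,0.4,0,0.001,0,10],[0,0,0.55,0,0.001,0,10],[0,0,0.7,0,0.001,0,10],[0,0,0.7,0,0.001,0,10]]

```text
time: 29.55
ee_pos: [0.5466, 0.35, 0.0869]
eef_rot: [0.889, 0.458, -0.0, 0.001]
ft_force: [4.1, 0.3, -0.4]
width: 0.0177
grip_force: 30.0
```

Call:
step_arm:
  deltas:
    - [[0,0,0.15,0,0,0,10],[0,0,0.3,0,0,0,10],[0,0,0.45,0,0,0,10],[0,0,0.6,0,0,0,10],[0,0,0.75,0,0,0,10],[0,0,0.87,0,0,0,10],[0,0,0.87,0,0,0,10],[0,0,0.87,0,0,0,10]]

```text
time: 30.55
ee_pos: [0.547, 0.3494, 0.0869]
eef_rot: [0.999, 0.042, 0.0, 0.001]
ft_force: [5.5, -1.1, 0.2]
width: 0.0175
grip_force: 30.0
```

Run:
```python
from h import *
st();print(readout.read_state()['torque'])
```

```text
30.55 [0.547  0.3494 0.0869] [[0.996, 0.084, 0.0], [0.084, -0.996, -0.002], [0.0, 0.002, -1.0]] [-0.21  0.58 -0.59  1.54  0.35  1.13 -2.36] [ 5.5 -1.1  0.2] 0.01748498548705732 30.022148173302412
[-0.04536149 -1.19235203  0.24563259]
```

Call:
step_arm:
  deltas:
    - [[0,0,0,0,0,0,50],[0,0,0,0,0,0,50],[0,0,0,0,0,0,50],[0,0,0,0,0,-0.04,50],[0,0,0,0,0,-0.1,50],[0,0,0,-0.02,0.04,-0.16,50],[0,0,0,-0.04,0.09,-0.22,50],[0,0,0,-0.05,0.14,-0.26,50],[0,0,0,-0.05,0.16,-0.26,50],[0,0,0,-0.05,0.16,-0.26,50],[0,0,0,-0.05,0.16,-0.26,50]]

```text
time: 31.92
ee_pos: [0.5094, 0.1873, 0.3464]
eef_rot: [0.999, 0.042, -0.002, 0.001]
ft_force: [-0.1, 1.1, 0.7]
width: 0.0437
grip_force: 0.0
```

Run:
```python
from h import *
im=snap('wrist','w13')['img'].astype(int);st()
def comp(m,name,z,mn=60):
    n,L,S,C=cv2.connectedComponentsWithStats(m.astype(np.uint8))
    for i in range(1,n):
        if S[i,4]>mn:
            v,u=np.where(L==i); p=np.array([pix('w13',a,b,z)[:2] for a,b in zip(u[::5],v[::5])])
            c=p.mean(0); w,V=np.linalg.eigh(np.cov(p.T)); d=V[:,1]*np.sign(V[0,1]); print(name,S[i].tolist(),np.round(c,4),'yaw',np.round(np.arctan2(d[1],d[0]),3),np.round(np.sqrt(w*12),3))
r_,g,b=im[...,0],im[...,1],im[...,2]
m=(r_>110)&(g<95)&(b<95)&(r_-g>100); m[300:]=0
comp(m,'red',.08)
m=(r_>200)&(g>100)&(g<180)&(b<95); m[300:]=0
comp(m,'orange',.09,30)
m=(r_>200)&(g>200)&(b<140); m[300:]=0
comp(m,'yellow',.075)
crop('w13',0,0,560,420,1.42,'w13b')
# compare static scene objects before/after
a=load('s12')['c']['img'].astype(int);q=snap('scene','s13')['img'].astype(int)
d=(abs(a-q).max(2)>40).astype(np.uint8); n,L,S,C=cv2.connectedComponentsWithStats(d); print(S[(S[:,4]>40)])
```

```text
31.98 [0.5092 0.1878 0.346 ] [[0.996, 0.086, -0.004], [0.086, -0.996, -0.002], [-0.004, 0.002, -1.0]] [ 0.1   0.17 -0.62  1.48  0.1   1.53 -1.99] [-0.9  0.3  0.2] 0.04338652958500093 0.0
red [127, 50, 23, 109, 1264] [0.5647 0.3489] yaw -0.059 [0.018 0.114]
orange [304, 135, 18, 39, 508] [0.5346 0.147 ] yaw 0.017 [0.019 0.046]
orange [397, 135, 22, 39, 642] [0.5451 0.0383] yaw 0.112 [0.019 0.045]
orange [128, 227, 18, 12, 127] [0.4194 0.3562] yaw -1.236 [0.013 0.018]
yellow [136, 32, 14, 24, 177] [0.6393 0.3454] yaw 0.376 [0.013 0.021]
yellow [240, 68, 45, 14, 305] [0.6184 0.2093] yaw 1.553 [0.014 0.044]
yellow [358, 68, 27, 14, 249] [0.6281 0.093 ] yaw 1.514 [0.014 0.026]
yellow [451, 68, 25, 13, 202] [ 0.6375 -0.0136] yaw 1.485 [0.012 0.025]
yellow [240, 76, 20, 6, 84] [0.6116 0.2282] yaw 1.553 [0.006 0.02 ]
yellow [162, 158, 21, 16, 117] [0.5056 0.3134] yaw 0.877 [0.007 0.027]
yellow [125, 194, 18, 32, 382] [0.4485 0.3634] yaw -0.1 [0.017 0.039]
yellow [154, 194, 18, 23, 305] [0.4559 0.3266] yaw 0.353 [0.018 0.028]
yellow [158, 228, 17, 15, 219] [0.413  0.3243] yaw 0.324 [0.019 0.021]
yellow [132, 235, 15, 8, 76] [0.4041 0.3559] yaw -1.266 [0.009 0.019]
[[     0      0    560    420 220735]
 [   204      0     12     30    162]
 [   238      0     20     32    307]
 [   334      0    147    126   6859]
 [   441      0     37      7    131]
 [   437      4     42     39    740]
 [   432     24      6     18     44]
 [   244     39     12     32    172]
 [   447     44     14      5     53]
 [   107    136     68     43   1245]
 [   161    148     51     30    570]
 [   403    171     12     12     98]
 [   393    172     43     38    443]
 [   128    180     34     19    365]
 [   321    180     37     28    488]
 [   210    187     87     24    798]
 [   377    191     13      7     49]
 [   181    204     93     37   1466]
 [   298    205     15      7     49]
 [   272    207     25      8    123]]
```

Run:
```python
from h import *
im=load('w13')['c']['img'].astype(int)
m=(im[...,0]>110)&(im[...,1]<95)&(im[...,2]<95)&(im[...,0]-im[...,1]>100); m[300:]=0
for v in range(50,160,9):
    x=np.where(m[v])[0]; print(v,x.min(),x.max())
ax=np.array([.546,.3495])
for th in (0,-.1,-.2,.05):
    a=.085+th; d=np.array([np.cos(a),np.sin(a)]); print(th,[proj('w13',[*(ax+d*l),z]).round(1).tolist() for l,z in [(.088,.057),(.045,.057),(.032,.092),(-.032,.092)]])
```

```text
50 135 137
59 136 144
68 137 145
77 138 147
86 139 148
95 140 148
104 127 141
113 128 142
122 129 143
131 131 145
140 132 146
149 133 147
158 135 147
0 [[138.0, 48.4], [142.6, 88.3], [132.1, 100.1], [139.4, 158.3]]
-0.1 [[145.7, 48.8], [146.4, 88.5], [135.0, 100.2], [136.6, 158.2]]
-0.2 [[153.5, 50.1], [150.2, 89.1], [138.0, 100.7], [133.8, 157.8]]
0.05 [[134.1, 48.5], [140.7, 88.4], [130.6, 100.1], [140.8, 158.3]]
```

```bash
python3 -c "
from h import *
print(r.close_job())"
```

```text
the job is handed in; nothing more can be done
None
```

The job is handed in at about 32 s of robot time: the pin hangs in the notch, the cover is on its rest, both irons present lie square on the rails, and the knob was turned last to its on stop (the interface returned no verdict).

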